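# Seat the mixing beater in the mixer base and hold it down

## Task

Lift the mixing beater out of its wooden parking block, turn it until the cross-shaped splines of its stem mesh with the cross-shaped socket on the mixer base, and slide it fully home against the spring until its collar sits on the socket. Be gentle: never push on the mixer base with more than 40 N, and do not knock the spice box, measuring cup, jar or sieve about. Finish while still gripping the beater and holding it pressed down; do not let go, or the spring lifts it again.

Things in the scene. Friction and masses are not known exactly. Their poses are not given: they have to be found in the camera images.
- beater_grip (a point): Grip post of the mixing beater (140 g, 100 mm tall): grey square bar 24 x 24 mm, faces square to the beater's x and y axes, from 40 mm below this point (which is on the beater's axis) to 22 mm above it. z is up along the axis. Two thin steel vanes stand out along +y and -y to 45 mm from the axis, their top edges 23 mm below this point. The beater starts upright in the parking block.
- beater_collar (a point): Centre of the flat underside of the beater's round collar (50 mm in diameter, 8 mm thick), 48 mm below beater_grip, same axes. At the start the collar rests on the parking block's top; fully home it rests on the mixer's socket.
- beater_tip (a point): Lowest point of the beater's steel stem, on the axis, 78 mm below beater_grip, same axes. The stem, 30 mm long below the collar, has a cross-shaped section: two crossed bars (splines), each 24 mm long and 7 mm thick, one along the beater's x axis and one along y, with rounded lower ends.
- rest: Fixed beech parking block 100 x 100 x 45 mm high with a 28 mm square hole right through its centre, in which the beater's stem hangs loosely. Origin: centre of its underside, on the shelf.
- base: Mixer base, fixed: round white motor housing, 156 mm in diameter, 60 mm high, with a square aluminium boss on top, 50 x 50 mm and 35 mm high (top 95 mm above the shelf), which holds the socket. Origin: centre of its underside.
- socket (a point): Centre of the mouth of the cross-shaped socket, in the boss's top face: two crossed slots, each 27 mm long and 10 mm wide, one along this point's x axis and one along y, so the beater fits in any of four yaws 90 degrees apart. z is up. With the beater fully home, beater_collar lies at this point and beater_grip 48 mm above it.
- ejector (a joint): Travel in m of the black spring-loaded ejector disc inside the socket: 0 when free, its top then 18 mm below the socket's mouth; it grows as the stem's end pushes it down and reads 0.012 when the beater is fully home. It pushes up with 3 N when first touched, rising evenly to 9 N when the beater is home.
- ejector_top (a point): Centre of the top of the ejector disc inside the socket.
- spice_box: Bystander: closed round aluminium spice box, 89 mm in diameter, 48 mm high, standing loose on the shelf; origin at the centre of its underside.
- measuring_cup: Bystander: yellow plastic measuring cup with a handle, 84 mm in diameter, 85 mm high; origin at the centre of its underside.
- jar: Bystander: closed green glass jar, 72 mm in diameter, 120 mm high; origin at the centre of its underside.
- sieve: Bystander: steel sieve, bowl 140 mm in diameter and 50 mm high, handle reaching 185 mm from its centre along its x axis; origin at the centre of the bowl's underside.
Mind the look-alikes: they are no part of the job. There is more than one size of the base; the job needs the smallest.

How it is judged:
On the way, in this order (a step that is already met when the one before it is completed fails the run):
1. the beater is lifted out of the parking block, in the grip (height (world z) of beater_tip above 0.05 m and contact force between the fingers and beater above 1 N), for 0.1 s.
2. the stem is meshed: its end is at least 8 mm inside the socket (z of beater_tip in the frame of socket below -0.008 m and horizontal distance between beater_tip and socket below 0.005 m and angle between beater_grip's own z axis and vertical below 0.1 rad and (angle between the x axis of beater_grip and the x axis of socket, either way round below 0.2 rad or angle between the x axis of beater_grip and the y axis of socket, either way round below 0.2 rad)), for 0.1 s.
At the end, for the whole second after the job is handed in: Splines in the socket (axis within 5 mm, upright within 6 degrees, yaw within 12 degrees), stem at least 26.5 of its 30 mm in, ejector down by over 9.5 of its 12 mm with over 4 N, the beater at rest and still between the fingers on its post (value of joint ejector above 0.0095 m and z of beater_tip in the frame of socket below -0.0265 m and horizontal distance between beater_tip and socket below 0.005 m and angle between beater_grip's own z axis and vertical below 0.1 rad and (angle between the x axis of beater_grip and the x axis of socket, either way round below 0.2 rad or angle between the x axis of beater_grip and the y axis of socket, either way round below 0.2 rad) and contact force between beater and ejector above 4 N and contact force between the fingers and beater above 2 N and z of the grasp point in the frame of beater_grip below 0.034 m and linear speed of beater below 0.02 m/s); the arm keeps its last pose, push and grip.
It fails at once if the mixer base was pushed with more than 40 N (contact force between any of beater, the arm, the fingers and base above 40 N).
It fails at once if a bystander was knocked out of its place (30 mm) (distance of any of spice_box, measuring_cup, jar, sieve from where it was at the start of the episode above 0.03 m).
It fails at once if a bystander was tipped over (angle between any of spice_box, measuring_cup, jar, sieve's own z axis and vertical above 0.5 rad).
It also fails if it takes over 45 s, if anything falls off the work surface, if the arm or the gripper's body presses on something with over 40 N, if the wrist force passes 120 N, or if a joint passes its speed limit or range.

## Robot

A 6-joint arm with a two-finger parallel gripper is mounted at the origin on the work surface. World frame = base frame: x ahead of the robot, y to its left, z up, the work surface at z = 0. Lengths are in m, angles in rad, forces in N, time in s.
With the tool pointing down it reaches from about 0.3 to 0.875 m from the base axis. Payload 6.4 kg.
Tool frame: the origin (TCP) lies at the very end of the fingers, on their centre line; the grasp point (between the pads) lies 19 mm behind it; z points along the fingers, y is the direction in which the jaws open and shut (so a half turn about z gives the same grasp; the last joint's range is limited). The gripper opens to 88 mm and grips with 3 to 60 N. Pads are 18 mm wide; open, the fingers measure 123 mm over their backs; the gripper's body (75 mm by 187 mm) begins 45 mm behind the grasp point.
Start: joints at [1.084, 0.181, 1.607, -0, 1.354, -0.206], TCP at [0.159, 0.552, 0.239] pointing down, gripper open.
Joint ranges: [-2.99, 2.99], [-0.89, 2.07], [0.3, 2.58], [-1.14, 4.28], [0, 2.63], [-3.12, 3.12]. Speed limits (rad/s): [2.57, 2.57, 3.01, 3.14, 3.14, 3.14].

## Interface

Orientations are given as a 3x3 rotation matrix whose columns are the frame's x, y, z axes.
In Python, from plant import bot, cams gives the robot as it stands. The module is installed in compiled form; this text tells all that it offers.
- The arm moves only by the tool play_rows, never from a script. Its argument "motion" is a list of rows, each a list of 3 entries, a list of its own where there are three numbers: the finger opening in cm, from 0 to 8.81, then the shift along the tool's x, y, z in cm, then the turn, a rotation vector about the tool's x, y, z in degrees. A call has 1 to 12 rows; each row is the pose to reach, as a shift and turn from the pose measured when the call began, along the tool's axes at that moment; what a row does not reach only later rows make up. A row lasts 1/12 s, in which the tool goes at most 41.7 mm and 7.16 degrees, less where a joint would pass 70% of its speed; a pose out of reach is approached as far as the arm can. A call with a gripper value outside its range is refused whole. The fingers move at their own pace and stop on an object; "grip_force" is the grip in N (left out, the last holds). Time passes only in rows, so rows that repeat a pose let the fingers close. It gives the time, the measured TCP pose, the force and the opening at its end, in the units of the state.
- bot.get_obs(): the state, without advancing time (a new reading comes with each control period).
- cams.grab_frame(name): name is "scene" or "top" or "wrist"; returns the picture (384x512x3 uint8, red, green, blue); there is no depth.
- cams.camera_params(name): a dict with "camera_matrix" (3x3 intrinsics, pixels), "R" (3x3) and "t" (3): a world point X has camera coordinates R X + t; the wrist camera has in their place "tool_from_camera" (4x4, takes a point from camera to tool coordinates, whose origin is the TCP and whose axes are the flange's). Camera axes: x right, y down, z forward; pixel columns grow to the right and rows downward; lengths in m; the calibration is good to about 2 mm. The wrist camera is an equidistant fisheye: a pixel r from the principal point sees the ray r / f radians off the axis. A picture is of the moment at which its call begins: read the wrist's pose just before it. camera_params takes no time and is no camera call.
- bot.finish_job(): hands the job in, once; it reports no verdict.
The state is a dict: "t": time; "joint_pos": joint angles; "qvel": joint speeds; "joint_torque": joint torques, N m; "position": TCP position; "ee_rot": TCP orientation; "contact_force": force on the tool from outside, world axes, zero at the start; "wrist_torque": the same for the moment, N m; "grip_width": finger opening in m.
Only numpy, scipy, OpenCV 4.12 (cv2) and the standard library are available. Lean on these libraries where they do the work, as an engineer would, in place of code of your own. Each camera call takes 0.05 s, during which the arm holds its last target.

## Working session

There is one attempt and no reset: what is moved stays moved. The work goes in short steps, Python scripts to look and compute and a tool call to move; the robot and the scene stay as the last step left them, time stands still between calls to the robot, and variables do not carry over. Pictures are saved under pics/ and viewed, and the job is handed in when it is done.

Besides the shell and the picture viewer there is one more tool, called after ">>>" in YAML: its name, and indented under it one key for each argument. play_rows: Moves the arm, as the interface text tells. Its arguments: {"type":"object","properties":{"motion":{"type":"array","items":{"type":"array"}},"grip_force":{"type":"number"}},"required":["motion"]}

```bash
mkdir -p pics
python3 - <<'E'
from plant import bot, cams
import cv2
s=bot.get_obs()
for k in s: print(k,s[k])
for n in ["scene","top","wrist"]:
    im=cams.grab_frame(n); cv2.imwrite(f"pics/{n}0.png",im[:,:,::-1]); print(n,cams.camera_params(n))
E
```

```text
t 0.0
joint_pos [ 1.08368892e+00  1.81531824e-01  1.60801853e+00 -2.30730523e-05
  1.35383072e+00 -2.06318402e-01]
qvel [-0.0002181   0.00110826 -0.00044029 -0.00038257  0.00108418 -0.00071045]
joint_torque [-2.43237373e-03 -4.33865869e+01 -3.41843462e+01  7.01351766e-02
  3.87583114e-02 -1.58706562e-04]
position [0.15907521 0.55198003 0.23781026]
ee_rot [[-9.60838335e-01  2.77108330e-01 -8.17197097e-04]
 [ 2.77109321e-01  9.60837079e-01 -1.59095589e-03]
 [ 3.44326143e-04 -1.75510434e-03 -9.99998401e-01]]
contact_force [ 0.38298092 -0.41911627 -0.12274051]
wrist_torque [-0.05748903 -0.02912442  0.00593955]
grip_width 0.08807062988609103
scene {'camera_matrix': array([[393.4420125 ,   0.        , 258.26710204],
       [  0.        , 393.4420125 , 190.4058769 ],
       [  0.        ,   0.        ,   1.        ]]), 'R': array([[ 4.55173586e-01,  8.90402711e-01, -1.36026900e-04],
       [ 7.09539848e-01, -3.62808834e-01, -6.04088531e-01],
       [-5.37931418e-01,  2.74868627e-01, -7.96917203e-01]]), 't': array([-0.13637948, -0.35945044,  1.61775178])}
top {'camera_matrix': array([[369.69
[... 185 characters left out ...]
026466],
       [-0.99251033,  0.00512012, -0.12205338],
       [ 0.12209858,  0.00971224, -0.99247046]]), 't': array([-0.10464403,  0.53054743,  1.08685894])}
wrist {'camera_matrix': array([[297.31863964,   0.        , 254.57272442],
       [  0.        , 297.31863964, 190.67132707],
       [  0.        ,   0.        ,   1.        ]]), 'tool_from_camera': array([[-3.22816652e-04, -9.59057510e-01, -2.83211209e-01,
         7.34974466e-02],
       [ 9.99999939e-01, -2.71445574e-04, -2.20629389e-04,
        -5.18158651e-04],
       [ 1.34719843e-04, -2.83211262e-01,  9.59057539e-01,
        -1.46108170e-01],
       [ 0.00000000e+00,  0.00000000e+00,  0.00000000e+00,
         1.00000000e+00]])}
```

View pics/scene0.png

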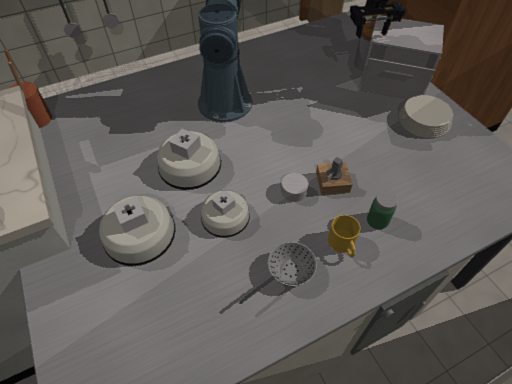

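View pics/top0.png

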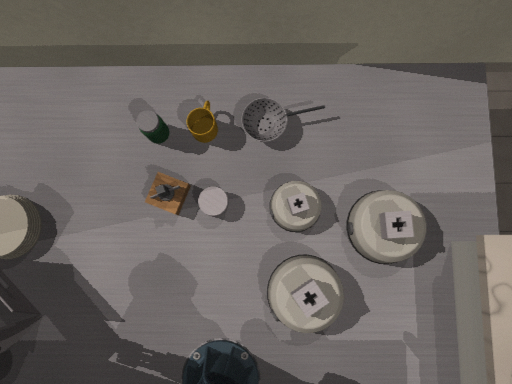

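View pics/wrist0.png

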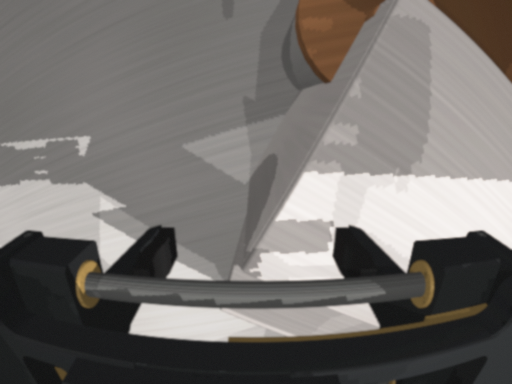

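Top view: the parking block with the beater is at (166,194). Three bases could be taken for the target: the small one at (297,205), and larger ones at (386,227) and (305,293). The description calls for the smallest, so I choose (297,205). Bystanders are the spice box (213,201), cup (202,123), jar (154,127) and sieve (265,120). Next, close crops.

```bash
cat > h.py <<'E'
import numpy as np, cv2
from plant import bot, cams
def ray(n,u,v):
    p=cams.camera_params(n);K=p["camera_matrix"];R=p["R"];t=p["t"]
    d=R.T@np.linalg.inv(K)@np.array([u,v,1.]);return -R.T@t,d
def atz(n,u,v,z):
    c,d=ray(n,u,v);return c+d*(z-c[2])/d[2]
def proj(n,X):
    p=cams.camera_params(n);c=p["R"]@np.array(X)+p["t"];q=p["camera_matrix"]@c;return q[:2]/q[2]
def wpix(X,s):
    p=cams.camera_params("wrist");T=np.linalg.inv(p["tool_from_camera"]);K=p["camera_matrix"]
    x=T[:3,:3]@(np.array(s["ee_rot"]).T@(np.array(X)-s["position"]))+T[:3,3]
    th=np.arctan2(np.hypot(x[0],x[1]),x[2]);e=x[:2]/np.hypot(x[0],x[1])
    return K[:2,2]+K[0,0]*th*e
def watz(u,v,z,s):
    p=cams.camera_params("wrist");T=p["tool_from_camera"];K=p["camera_matrix"]
    d=np.array([u,v])-K[:2,2];r=np.hypot(*d);th=r/K[0,0]
    v=np.r_[d/r*np.sin(th),np.cos(th)];R=np.array(s["ee_rot"])
    o=R@T[:3,3]+s["position"];w=R@T[:3,:3]@v
    return o+w*(z-o[2])/w[2]
def crop(im,x0,y0,x1,y1,f,name):
    cv2.imwrite(name,cv2.resize(im[y0:y1,x0:x1],None,fx=f,fy=f,interpolation=cv2.INTER_CUBIC))
E
python3 - <<'E'
from h import *
im=cv2.imread("pics/top0.png")
crop(im,130,165,190,225,8,"pics/c1.png");crop(im,265,175,325,235,8,"pics/c2.png")
im=cv2.imread("pics/scene0.png");crop(im,300,145,370,205,8,"pics/c3.png")
print(proj("top",[0,0,0]),"base",atz("top",298,203,.095),"rest",atz("top",167,194,.045))
for n,u,v in [("spice",213,201),("cup",202,123),("jar",154,127),("sieve",265,120)]: print(n,atz("top",u,v,.05))
E
```

```text
[220.18545427 379.08416356] base [ 0.50913092 -0.2278197   0.095     ] rest [0.54381948 0.15938175 0.045     ]
spice [0.52136652 0.02022807 0.05      ]
cup [0.76174323 0.05637684 0.05      ]
jar [0.75017639 0.20325464 0.05      ]
sieve [ 0.76980435 -0.13634524  0.05      ]
```

View pics/c1.png

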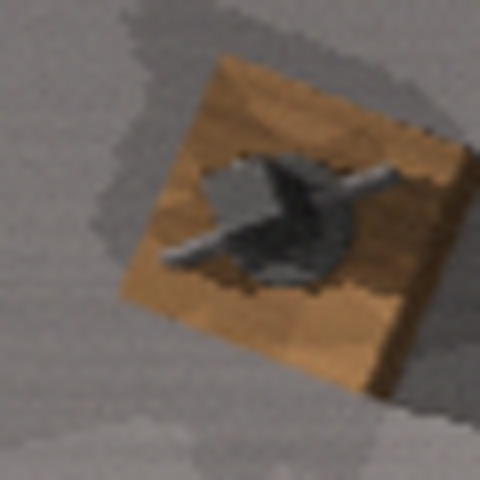

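View pics/c2.png

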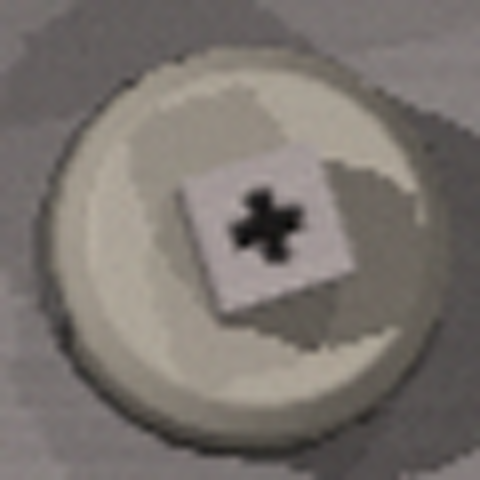

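View pics/c3.png

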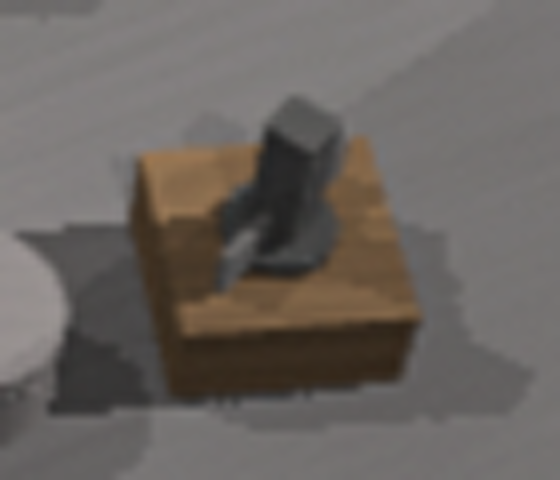

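Chosen socket: black cross on the boss of the smallest base, at top (298.4,203.2). The beater's vanes end at about (179.4,186.5) and (151.3,197.3), and its post top is at about (160,189).

Run:
```python
from h import *
o=-0.44
def T(cx,cy,x0,y0,z): return atz("top",x0+cx/8+o,y0+cy/8+o,z)
a=T(395,172,130,165,.069);b=T(168,260,130,165,.069)
print("vane",a,b,(a+b)/2,np.linalg.norm(a-b),np.degrees(np.arctan2(*(b-a)[1::-1])))
print("posttop",T(242,192,130,165,.115))
c=[T(*p,130,165,.045) for p in [(222,57),(475,150),(365,395),(120,297)]]
print("rest",np.mean(c,0),[np.linalg.norm(c[i]-c[i-1]) for i in range(4)],[np.degrees(np.arctan2(*(c[i]-c[i-1])[1::-1])) for i in range(4)])
c=[T(*p,265,175,.095) for p in [(183,186),(318,142),(353,268),(225,312)]]
print("boss",np.mean(c,0),[np.linalg.norm(c[i]-c[i-1]) for i in range(4)],[np.degrees(np.arctan2(*(c[i]-c[i-1])[1::-1])) for i in range(4)])
print("sock",T(267,226,265,175,.095))
# scene: post top corners (265,125),(298,95),(343,128),(310,155)
print("scene posttop",atz("scene",300+304/8+o,145+126/8+o,.115))
```

```text
vane [0.56393633 0.11869219 0.069     ] [0.53172113 0.20146938 0.069     ] [0.54782873 0.16008079 0.069     ] 0.088825010495233 111.26497611733272
posttop [0.54980183 0.16239339 0.115     ]
rest [0.54817778 0.16102276 0.045     ] [np.float64(0.09793665689540335), np.float64(0.10309162259518993), np.float64(0.10033510812421802), np.float64(0.10002651588097324)] [np.float64(-21.37616955279756), np.float64(-110.5379711073131), np.float64(156.87751605870795), np.float64(68.14052311248437)]
boss [ 0.50937893 -0.22861454  0.095     ] [np.float64(0.047307791737226754), np.float64(0.050840014673444026), np.float64(0.04668899729996812), np.float64(0.04821288623648848)] [np.float64(17.51632968663261), np.float64(-72.1499997652464), np.float64(-165.72075098111145), np.float64(108.69216250231547)]
sock [ 0.50967606 -0.22764453  0.095     ]
scene posttop [0.54934554 0.16090587 0.115     ]
```

```bash
cat >> h.py <<'E'
def delta(X,yaw_y=None):
    """tool shift cm, rotvec deg to reach TCP X, tool down, tool y at yaw (deg)"""
    from scipy.spatial.transform import Rotation as Ro
    s=bot.get_obs();R=np.array(s["ee_rot"]);out=R.T@(np.array(X)-s["position"])*100
    if yaw_y is None: return out.round(2)
    a=np.radians(yaw_y);y=np.array([np.cos(a),np.sin(a),0]);z=np.array([0,0,-1.]);x=np.cross(y,z)
    return out.round(2),Ro.from_matrix(R.T@np.c_[x,y,z]).as_rotvec(degrees=True).round(2)
E
python3 -c "
from h import *
print(delta([.5485,.161,.21],21.3))"
```

```text
(array([-48.25, -26.79,   2.83]), array([-7.000e-02,  2.000e-02,  5.261e+01]))
```

>>> play_rows:
  motion:
    - [8.8, [-3.6, -2.0, 0.2], [0, 0, 5]]
    - [8.8, [-7.2, -4.0, 0.4], [0, 0, 10]]
    - [8.8, [-10.8, -6.0, 0.6], [0, 0, 15]]
    - [8.8, [-14.4, -8.0, 0.8], [0, 0, 20]]
    - [8.8, [-18.0, -10.0, 1.0], [0, 0, 25]]
    - [8.8, [-21.6, -12.0, 1.2], [0, 0, 30]]
    - [8.8, [-25.2, -14.0, 1.4], [0, 0, 35]]
    - [8.8, [-28.8, -16.0, 1.6], [0, 0, 40]]
    - [8.8, [-32.4, -18.0, 1.8], [0, 0, 45]]
    - [8.8, [-36.0, -20.0, 2.0], [0, 0, 50]]
    - [8.8, [-39.6, -22.0, 2.2], [0, 0, 52.6]]
    - [8.8, [-43.2, -24.0, 2.4], [0, 0, 52.6]]

```text
t: 1.15
position: [0.5087, 0.2, 0.214]
ee_rot: [[-0.361, 0.933, -0.001], [0.933, 0.361, -0.001], [-0.001, -0.001, -1.0]]
contact_force: [0.7, 0.8, 0.5]
grip_width: 0.088
```

```bash
python3 -c "
from h import *
print(delta([.5485,.161,.20],21.3))
s=bot.get_obs();im=cams.grab_frame('wrist');cv2.imwrite('pics/w1.png',im[:,:,::-1])
for X in [[.5485,.161,.115],[.532,.2015,.069],[.564,.119,.069]]: print(wpix(X,s))
print(s['t'],s['position'],s['qvel'])"
```

```text
(array([-5.07,  2.31,  1.4 ]), array([-0.06,  0.04, -0.14]))
[280.53871332 243.94254627]
[277.33538974 184.8317543 ]
[275.28954571 260.98196127]
1.15 [0.50870449 0.20000837 0.21401975] [-7.72797209e-01  4.31468087e-01 -4.35648272e-01  2.32552799e-04
 -5.08067555e-03 -8.34283531e-01]
```

View pics/w1.png

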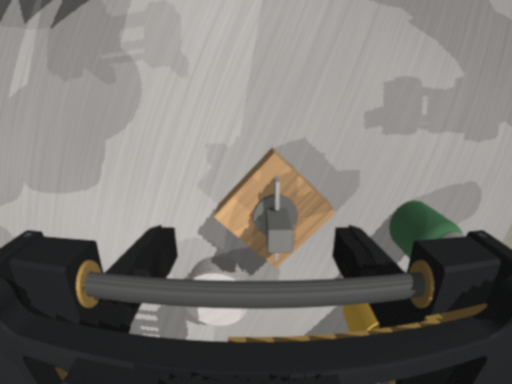

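The wrist view shows the post top at about (280,240) and the vane end at (277,184), both as predicted. I move above it and look again.

>>> play_rows:
  motion:
    - [8.8, [-3.0, 1.3, 0.8], [0, 0, 0]]
    - [8.8, [-5.1, 2.3, 1.6], [0, 0, 0]]
    - [8.8, [-5.1, 2.3, 1.6], [0, 0, 0]]
    - [8.8, [-5.1, 2.3, 1.6], [0, 0, 0]]

```text
t: 1.53
position: [0.5532, 0.1545, 0.197]
ee_rot: [[-0.357, 0.934, 0.0], [0.934, 0.357, -0.004], [-0.004, -0.001, -1.0]]
contact_force: [-1.2, 0.6, 0.7]
grip_width: 0.0883
```

```bash
python3 -c "
from h import *
print(delta([.5485,.161,.20],21.3))
s=bot.get_obs();im=cams.grab_frame('wrist');im=im[:,:,::-1].copy();cv2.imwrite('pics/w2.png',im)
crop(im,190,160,340,330,4,'pics/w2c.png')
for X in [[.5485,.161,.115],[.532,.2015,.069],[.564,.119,.069]]: print(wpix(X,s))
print(s['t'],s['position'],s['qvel'])"
```

```text
(array([ 0.77, -0.2 , -0.3 ]), array([-0.08,  0.23, -0.4 ]))
[253.10788656 187.56808876]
[252.28004016 127.91771766]
[252.94891621 218.10876544]
1.5333 [0.55316242 0.15447662 0.19702733] [ 0.03971522 -0.03072371  0.01332076  0.00717799  0.00618862  0.00629918]
```

View pics/w2c.png

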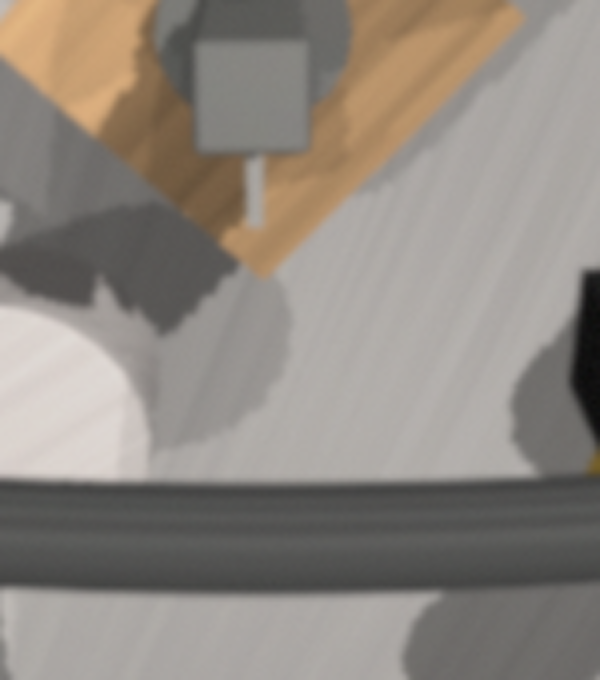

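```bash
python3 -c "
from h import *
s=bot.get_obs()
print(watz(252.6,183.8,.115,s))
a=watz(190+195/4-.4,160+40/4-.4,.115,s);b=watz(190+307/4-.4,160+39/4-.4,.115,s);print(a,b,np.degrees(np.arctan2(*(b-a)[1::-1])),np.linalg.norm(a-b))
a=watz(190+196/4-.4,160+153/4-.4,.115,s);b=watz(190+309/4-.4,160+152/4-.4,.115,s);print(a,b,np.degrees(np.arctan2(*(b-a)[1::-1])),np.linalg.norm(a-b))
print(delta([.549,.1615,.20],21.3), delta([.549,.1615,.076],21.3))"
```

```text
[0.54669496 0.16456558 0.115     ]
[0.53208688 0.17139162 0.115     ] [0.55259204 0.1794577  0.115     ] 21.473120350064487 0.022034595387865334
[0.54031456 0.14951339 0.115     ] [0.56155958 0.1578866  0.115     ] 21.5106714341957 0.022835535571522996
(array([ 0.7 , -0.13, -0.25]), array([-0.04,  0.23, -0.32])) (array([ 0.75, -0.12, 12.15]), array([-0.04,  0.23, -0.32]))
```

>>> play_rows:
  motion:
    - [8.8, [0.8, -0.2, 1.5], [0, 0.2, -0.3]]
    - [8.8, [0.8, -0.2, 4.5], [0, 0.2, -0.3]]
    - [8.8, [0.8, -0.2, 7.5], [0, 0.2, -0.3]]
    - [8.8, [0.8, -0.2, 9.5], [0, 0.2, -0.3]]
    - [8.8, [0.8, -0.2, 11.0], [0, 0.2, -0.3]]
    - [8.8, [0.8, -0.2, 12.0], [0, 0.2, -0.3]]
    - [8.8, [0.8, -0.2, 12.1], [0, 0.2, -0.3]]
    - [8.8, [0.8, -0.2, 12.1], [0, 0.2, -0.3]]

```text
t: 2.25
position: [0.5477, 0.1625, 0.0767]
ee_rot: [[-0.364, 0.931, -0.001], [0.931, 0.364, -0.001], [-0.0, -0.001, -1.0]]
contact_force: [-0.5, -0.8, 0.8]
grip_width: 0.0879
```

```bash
python3 -c "
from h import *
s=bot.get_obs();im=cams.grab_frame('wrist');im=im[:,:,::-1].copy();cv2.imwrite('pics/w3.png',im)
print(delta([.548,.162,.076],21.4),s['contact_force'],s['position'])
print(wpix([.548,.162,.115],s))"
```

```text
(array([-0.01, -0.05,  0.15]), array([ 0.03,  0.05, -0.07])) [-0.5406191  -0.76957094  0.75925531] [0.54767844 0.16245691 0.0767144 ]
[256.62928195 283.02419292]
```

View pics/w3.png

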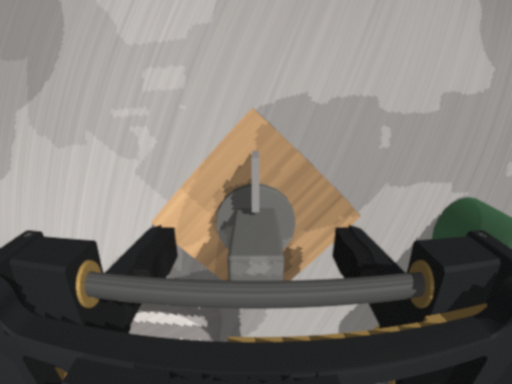

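The post stands centred between the fingers, at about (256,265). I close on it.

>>> play_rows:
  motion:
    - [2.0, [0, 0, 0.1], [0, 0, 0]]
    - [2.0, [0, 0, 0.1], [0, 0, 0]]
    - [2.0, [0, 0, 0.1], [0, 0, 0]]
    - [2.0, [0, 0, 0.1], [0, 0, 0]]
    - [2.0, [0, 0, 0.1], [0, 0, 0]]
    - [2.0, [0, 0, 0.1], [0, 0, 0]]
    - [2.0, [0, 0, 0.1], [0, 0, 0]]
    - [2.0, [0, 0, 0.1], [0, 0, 0]]
  grip_force: 40

```text
t: 2.97
position: [0.5485, 0.1623, 0.0765]
ee_rot: [[-0.364, 0.932, 0.001], [0.932, 0.364, -0.001], [-0.001, 0.0, -1.0]]
contact_force: [0.1, 0.2, -0.2]
grip_width: 0.0365
```

>>> play_rows:
  motion:
    - [2.0, [0, 0, 0], [0, 0, 0]]
    - [2.0, [0, 0, 0], [0, 0, 0]]
    - [2.0, [0, 0, 0], [0, 0, 0]]
    - [2.0, [0, 0, 0], [0, 0, 0]]
    - [2.0, [0, 0, 0], [0, 0, 0]]

```text
t: 3.38
position: [0.5484, 0.1622, 0.0764]
ee_rot: [[-0.364, 0.932, 0.001], [0.932, 0.364, -0.001], [-0.001, 0.0, -1.0]]
contact_force: [-0.0, -1.3, -0.4]
grip_width: 0.0239
```

>>> play_rows:
  motion:
    - [2.0, [0, 0, -1.0], [0, 0, 0]]
    - [2.0, [0, 0, -2.5], [0, 0, 0]]
    - [2.0, [0, 0, -4.5], [0, 0, 0]]
    - [2.0, [0, 0, -7.0], [0, 0, 0]]
    - [2.0, [0, 0, -9.5], [0, 0, 0]]
    - [2.0, [0, 0, -12.0], [0, 0, 0]]
    - [2.0, [0, 0, -13.5], [0, 0, 0]]
    - [2.0, [0, 0, -13.5], [0, 0, 0]]

```text
t: 4.05
position: [0.5506, 0.1626, 0.2163]
ee_rot: [[-0.364, 0.931, 0.008], [0.931, 0.364, 0.0], [-0.003, 0.008, -1.0]]
contact_force: [1.3, 0.5, -0.9]
grip_width: 0.0238
```

```bash
python3 -c "
from h import *
s=bot.get_obs();im=cams.grab_frame('wrist');im=im[:,:,::-1].copy();cv2.imwrite('pics/w4.png',im)
print(delta([.509,-.2,.20],17.5),s['contact_force'],s['position'],s['grip_width'])"
```

```text
(array([-32.29, -16.96,   1.37]), array([0.27, 0.11, 3.83])) [ 1.28516265  0.47922548 -0.87328065] [0.55059201 0.16262672 0.21634609] 0.023787738013859444
```

View pics/w4.png

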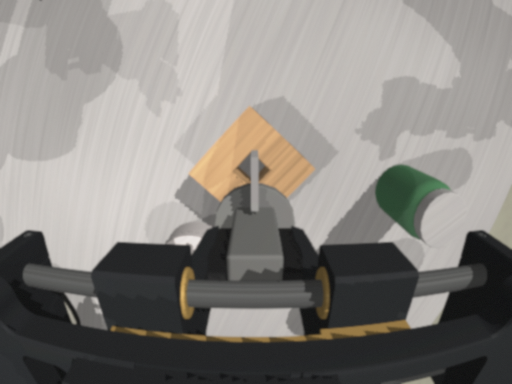

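The beater is held and clear of the block, with the empty hole visible at (253,165). Next I go to a pose just beyond the socket, where the wrist camera sees it from above.

```bash
python3 -c "
from h import *
print(delta([.53,-.295,.22],17.5))"
```

```text
(array([-41.91, -18.45,  -0.62]), array([0.27, 0.11, 3.83]))
```

>>> play_rows:
  motion:
    - [2.0, [-2.1, -0.9, -0.3], [0.2, 0.1, 0.4]]
    - [2.0, [-5.5, -2.4, -0.5], [0.2, 0.1, 0.8]]
    - [2.0, [-9.0, -4.0, -0.6], [0.2, 0.1, 1.2]]
    - [2.0, [-12.6, -5.5, -0.6], [0.2, 0.1, 1.6]]
    - [2.0, [-16.2, -7.1, -0.6], [0.2, 0.1, 2.0]]
    - [2.0, [-19.8, -8.7, -0.6], [0.2, 0.1, 2.4]]
    - [2.0, [-23.4, -10.3, -0.6], [0.2, 0.1, 2.8]]
    - [2.0, [-27.0, -11.9, -0.6], [0.2, 0.1, 3.2]]
    - [2.0, [-30.6, -13.5, -0.6], [0.2, 0.1, 3.6]]
    - [2.0, [-34.2, -15.1, -0.6], [0.2, 0.1, 3.8]]
    - [2.0, [-37.8, -16.6, -0.6], [0.2, 0.1, 3.8]]
    - [2.0, [-40.0, -17.6, -0.6], [0.2, 0.1, 3.8]]

```text
t: 5.1
position: [0.5296, -0.2774, 0.2179]
ee_rot: [[-0.299, 0.954, -0.001], [0.954, 0.299, 0.001], [0.001, -0.001, -1.0]]
contact_force: [-0.4, 0.3, -1.5]
grip_width: 0.023
```

>>> play_rows:
  motion:
    - [2.0, [0, 0, 0], [0, 0, 0]]
    - [2.0, [0, 0, 0], [0, 0, 0]]
    - [2.0, [0, 0, 0], [0, 0, 0]]

```text
t: 5.35
position: [0.5288, -0.2762, 0.2161]
ee_rot: [[-0.299, 0.954, -0.003], [0.954, 0.299, 0.004], [0.004, -0.002, -1.0]]
contact_force: [0.7, -0.4, -1.1]
grip_width: 0.0238
```

```bash
python3 -c "
from h import *
s=bot.get_obs();im=cams.grab_frame('wrist');im=im[:,:,::-1].copy();cv2.imwrite('pics/w5.png',im)
print(delta([.53,-.295,.22],17.5),s['position'],s['grip_width'],s['qvel'])
print(wpix([.5095,-.228,.095],s))
im=cams.grab_frame('top')[:,:,::-1].copy();cv2.imwrite('pics/t5.png',im)
"
```

```text
(array([-1.86, -0.5 , -0.34]), array([-0.09, -0.2 , -0.06])) [ 0.52881827 -0.27618674  0.21612256] 0.02375910206401807 [ 0.02639629 -0.0182279   0.00147788 -0.00099708  0.0041352  -0.00168403]
[251.13265227 129.25516817]
```

View pics/w5.png

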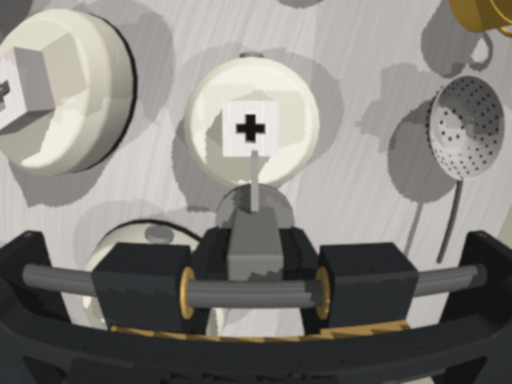

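```bash
python3 -c "
from h import *
im=cv2.imread('pics/w5.png');crop(im,210,85,290,165,9,'pics/w5c.png')"
```

```text
(no output)
```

View pics/w5c.png

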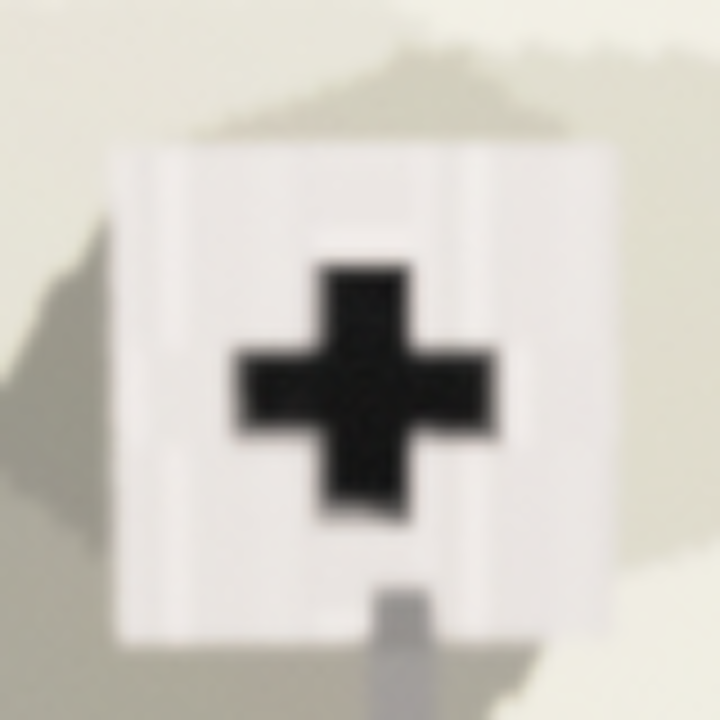

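```bash
python3 -c "
from h import *
s=bot.get_obs()
print('sock',watz(250.1,128.1,.095,s))
p=cams.camera_params('wrist')
im=cv2.imread('pics/w5.png');crop(im,205,140,305,290,5,'pics/w5d.png')
R=np.array(s['ee_rot'])
for dx in (-2,0,2):
  print(dx)
  for n,X in [('vane top end',(45+dx,0,6.4)),('collar top front',(25+dx,0,23.4)),('collar bot front',(25+dx,0,31.4)),('posttop f L',(12+dx,-12,-38.6)),('posttop f R',(12+dx,12,-38.6)),('posttop b R',(-12+dx,12,-38.6))]:
    q=wpix(R@(np.array(X)/1000)+s['position'],s);print(n,q,(q-[205,140]+.4)*5)
"
```

```text
sock [ 0.5090556  -0.22691402  0.095     ]
-2
vane top end [256.021927   162.68852909] [257.10963498 115.44264546]
collar top front [255.84574699 190.27728503] [256.22873495 253.38642515]
collar bot front [255.78791923 186.64125432] [255.93959615 235.20627158]
posttop f L [227.59747828 262.3169516 ] [114.9873914  613.58475799]
posttop f R [285.2907475  262.23255958] [403.45373749 613.16279792]
posttop b R [282.73375313 306.91276613] [390.66876564 836.56383064]
0
vane top end [256.02477608 158.92371916] [257.12388042  96.61859579]
collar top front [255.84869156 187.03770346] [256.24345779 237.1885173 ]
collar bot front [255.79046308 183.52667833] [255.95231538 219.63339165]
posttop f L [227.40920333 258.16775972] [114.04601664 592.83879859]
posttop f R [285.50142433 258.08585567] [404.50712167 592.42927833]
posttop b R [282.94548839 303.53762601] [391.72744197 819.68813007]
2
vane top end [256.02748448 155.14145675] [257.13742242  77.70728374]
collar top front [255.85155266 183.77809658] [256.25776329 220.89048291]
collar bot front [255.79293192 180.39443573] [255.96465962 203.97217864]
posttop f L [227.22194903 253.95229358] [113.10974513 571.76146791]
posttop f R [285.71088826 253.87304172] [405.55444129 571.36520858]
posttop b R [283.15790744 300.10125387] [392.78953719 802.50626935]
```

View pics/w5d.png

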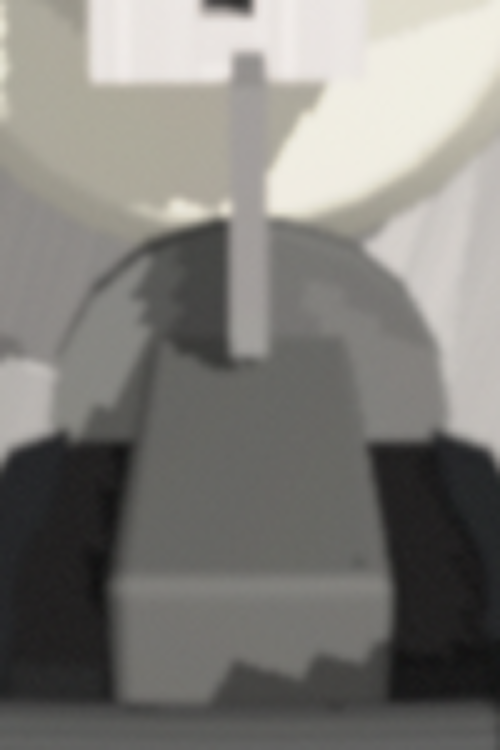

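View pics/t5.png

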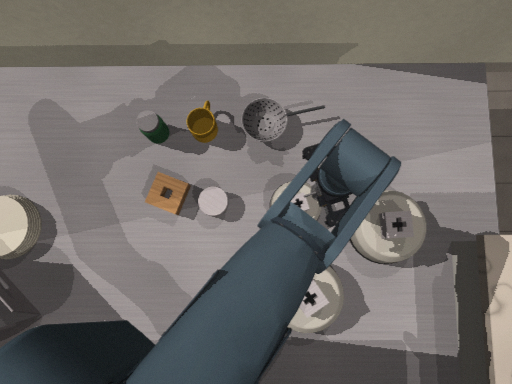

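```bash
python3 -c "
from h import *
s=bot.get_obs();R=np.array(s['ee_rot'])
t=R.T@(np.array([.50906,-.22691,.095])-s['position'])*1000;print(t-[1.2,-.8,0])
t=R.T@(np.array([.5095,-.2281,.095])-s['position'])*1000;print(t)
T=s['position']+R@np.array([(46.9+0)/1000,-.0035,0]);print(T)
"
```

```text
[ 51.01079982  -3.92445539 122.24821428]
[ 50.94358502  -4.66237728 122.24461398]
[ 0.51207192 -0.23188548  0.21723135]
```

>>> play_rows:
  motion:
    - [2.0, [1.5, -0.1, 0], [0, -0.2, 0]]
    - [2.0, [3.5, -0.3, 0.5], [0, -0.2, 0]]
    - [2.0, [5.0, -0.4, 1.5], [0, -0.2, 0]]
    - [2.0, [5.05, -0.42, 3.0], [0, -0.2, 0]]
    - [2.0, [5.05, -0.42, 4.2], [0, -0.2, 0]]
    - [2.0, [5.05, -0.42, 4.7], [0, -0.2, 0]]
    - [2.0, [5.05, -0.42, 4.7], [0, -0.2, 0]]
    - [2.0, [5.05, -0.42, 4.7], [0, -0.2, 0]]

```text
t: 6.12
position: [0.5105, -0.2285, 0.1703]
ee_rot: [[-0.301, 0.954, -0.001], [0.954, 0.301, -0.001], [-0.001, -0.001, -1.0]]
contact_force: [-0.7, -0.7, -1.3]
grip_width: 0.0235
```

```bash
python3 -c "
from h import *
s=bot.get_obs();im=cams.grab_frame('wrist')[:,:,::-1].copy();cv2.imwrite('pics/w6.png',im);crop(im,195,130,315,290,5,'pics/w6c.png')
R=np.array(s['ee_rot'])
print(s['position'],s['contact_force'],delta(s['position'],17.4))
for n,X in [('vane top end',(45,0,6.4)),('collar top front',(25,0,23.4)),('collar bot front',(25,0,31.4)),('posttop f L',(12,-12,-38.6)),('posttop f R',(12,12,-38.6))]:
    q=wpix(R@(np.array(X)/1000)+s['position'],s);print(n,q,(q-[195,130]+.4)*5)
for c in [(25,-25),(25,25)]:
    X=R@(np.r_[c,0]/1000.)+s['position'];X[2]=.095
    q=wpix(X,s);print('boss',c,q,(q-[195,130]+.4)*5)
im=cams.grab_frame('scene')[:,:,::-1].copy();cv2.imwrite('pics/s6.png',im);crop(im,180,160,260,240,7,'pics/s6c.png')
"
```

```text
[ 0.51045362 -0.22851042  0.17027503] [-0.66186985 -0.70860902 -1.33521103] (array([ 0.04, -0.01,  0.05]), array([-0.04,  0.08,  0.09]))
vane top end [256.02513532 158.92271139] [307.12567659 146.61355694]
collar top front [255.84909042 187.03683207] [306.24545212 287.18416037]
collar bot front [255.7908624  183.52583865] [305.95431199 269.62919325]
posttop f L [227.40956703 258.16668242] [164.04783516 642.83341209]
posttop f R [285.50189676 258.08473788] [454.50948379 642.42368942]
boss (25, -25) [222.94743585 168.58709116] [141.73717925 194.93545582]
boss (25, 25) [288.38671252 168.59229627] [468.93356262 194.96148137]
```

View pics/w6c.png

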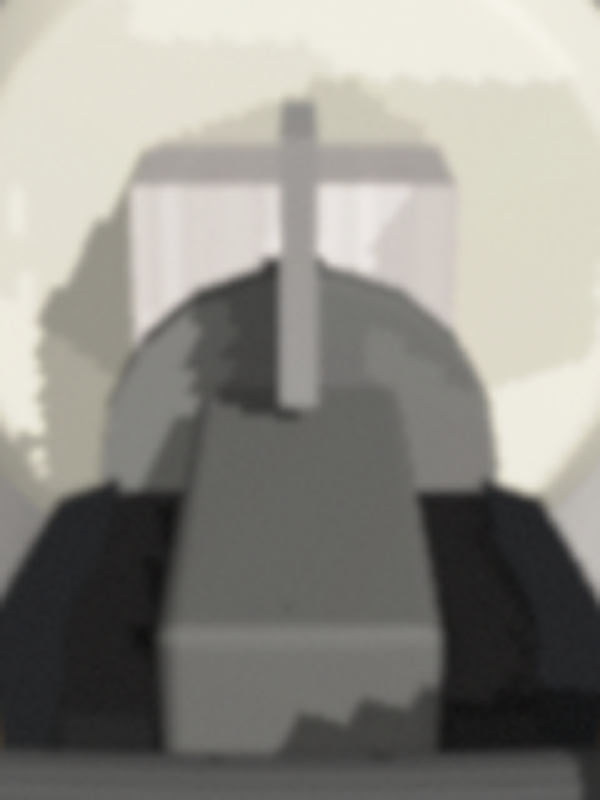

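View pics/s6c.png

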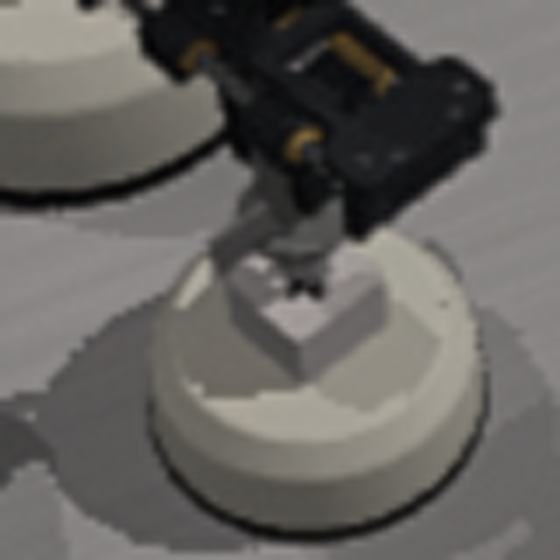

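Wrist crop: the boss's front edge is at v≈184 and its sides at u≈132 and 455. Compared with the beater's own features, the socket sits about 0.4 mm along tool +x and 0.7 mm along tool −y. The scene crop shows the stem just above the cross, aligned with it. I correct and go down gently.

>>> play_rows:
  motion:
    - [2.0, [0.04, -0.07, 0.3], [0, 0.1, 0]]
    - [2.0, [0.04, -0.07, 0.7], [0, 0.1, 0]]
    - [2.0, [0.04, -0.07, 1.0], [0, 0.1, 0]]
    - [2.0, [0.04, -0.07, 1.2], [0, 0.1, 0]]
    - [2.0, [0.04, -0.07, 1.35], [0, 0.1, 0]]
    - [2.0, [0.04, -0.07, 1.5], [0, 0.1, 0]]
    - [2.0, [0.04, -0.07, 1.5], [0, 0.1, 0]]
    - [2.0, [0.04, -0.07, 1.5], [0, 0.1, 0]]

```text
t: 6.88
position: [0.51, -0.2289, 0.1559]
ee_rot: [[-0.3, 0.954, -0.001], [0.954, 0.3, -0.0], [0.0, -0.001, -1.0]]
contact_force: [0.2, -0.2, -0.7]
grip_width: 0.0234
```

>>> play_rows:
  motion:
    - [2.0, [0, 0, 0.1], [0, 0, 0]]
    - [2.0, [0, 0, 0.2], [0, 0, 0]]
    - [2.0, [0, 0, 0.25], [0, 0, 0]]
    - [2.0, [0, 0, 0.25], [0, 0, 0]]

```text
t: 7.22
position: [0.5099, -0.2288, 0.1533]
ee_rot: [[-0.3, 0.954, -0.001], [0.954, 0.3, 0.0], [0.0, -0.001, -1.0]]
contact_force: [-0.3, -0.9, -0.2]
grip_width: 0.0234
```

>>> play_rows:
  motion:
    - [2.0, [0, 0, 0.1], [0, 0, 0]]
    - [2.0, [0, 0, 0.25], [0, 0, 0]]
    - [2.0, [0, 0, 0.4], [0, 0, 0]]
    - [2.0, [0, 0, 0.5], [0, 0, 0]]
    - [2.0, [0, 0, 0.5], [0, 0, 0]]

```text
t: 7.63
position: [0.5097, -0.2287, 0.1479]
ee_rot: [[-0.3, 0.954, -0.001], [0.954, 0.3, 0.0], [0.001, -0.001, -1.0]]
contact_force: [0.8, 0.4, -0.4]
grip_width: 0.0237
```

No resistance about 8 mm in, so it has meshed. I continue to just above the ejector.

>>> play_rows:
  motion:
    - [2.0, [0, 0, 0.15], [0, 0, 0]]
    - [2.0, [0, 0, 0.3], [0, 0, 0]]
    - [2.0, [0, 0, 0.45], [0, 0, 0]]
    - [2.0, [0, 0, 0.6], [0, 0, 0]]
    - [2.0, [0, 0, 0.75], [0, 0, 0]]
    - [2.0, [0, 0, 0.85], [0, 0, 0]]
    - [2.0, [0, 0, 0.85], [0, 0, 0]]

```text
t: 8.22
position: [0.5095, -0.2286, 0.1391]
ee_rot: [[-0.3, 0.954, -0.002], [0.954, 0.3, 0.001], [0.001, -0.001, -1.0]]
contact_force: [-0.5, 0.8, -0.9]
grip_width: 0.0231
```

>>> play_rows:
  motion:
    - [2.0, [0, 0, 0.1], [0, 0, 0]]
    - [2.0, [0, 0, 0.2], [0, 0, 0]]
    - [2.0, [0, 0, 0.3], [0, 0, 0]]
    - [2.0, [0, 0, 0.4], [0, 0, 0]]
    - [2.0, [0, 0, 0.5], [0, 0, 0]]
    - [2.0, [0, 0, 0.6], [0, 0, 0]]
    - [2.0, [0, 0, 0.6], [0, 0, 0]]

```text
t: 8.8
position: [0.5097, -0.2287, 0.1333]
ee_rot: [[-0.3, 0.954, -0.001], [0.954, 0.3, 0.0], [0.001, -0.001, -1.0]]
contact_force: [-0.2, 0.4, 4.6]
grip_width: 0.0236
```

>>> play_rows:
  motion:
    - [2.0, [0, 0, 0.1], [0, 0, 0]]
    - [2.0, [0, 0, 0.2], [0, 0, 0]]
    - [2.0, [0, 0, 0.3], [0, 0, 0]]
    - [2.0, [0, 0, 0.4], [0, 0, 0]]
    - [2.0, [0, 0, 0.5], [0, 0, 0]]
    - [2.0, [0, 0, 0.6], [0, 0, 0]]
    - [2.0, [0, 0, 0.6], [0, 0, 0]]

```text
t: 9.38
position: [0.5098, -0.2289, 0.1275]
ee_rot: [[-0.3, 0.954, -0.001], [0.954, 0.3, 0.0], [0.0, -0.001, -1.0]]
contact_force: [-1.9, -0.0, 7.1]
grip_width: 0.0238
```

>>> play_rows:
  motion:
    - [2.0, [0, 0, 0.05], [0, 0, 0]]
    - [2.0, [0, 0, 0.1], [0, 0, 0]]
    - [2.0, [0, 0, 0.1], [0, 0, 0]]

```text
t: 9.63
position: [0.5099, -0.2289, 0.1268]
ee_rot: [[-0.3, 0.954, -0.001], [0.954, 0.3, -0.0], [0.0, -0.001, -1.0]]
contact_force: [-1.9, 0.9, 6.8]
grip_width: 0.0237
```

>>> play_rows:
  motion:
    - [2.0, [0, 0, 0.05], [0, 0, 0]]
    - [2.0, [0, 0, 0.1], [0, 0, 0]]
    - [2.0, [0, 0, 0.1], [0, 0, 0]]

```text
t: 9.88
position: [0.5099, -0.2289, 0.1265]
ee_rot: [[-0.301, 0.954, -0.001], [0.954, 0.301, -0.0], [0.0, -0.001, -1.0]]
contact_force: [-3.7, 2.1, 9.1]
grip_width: 0.0241
```

```bash
python3 -c "
from h import *
im=cams.grab_frame('wrist')[:,:,::-1].copy();cv2.imwrite('pics/w7.png',im);crop(im,195,130,315,290,5,'pics/w7c.png')
im=cams.grab_frame('scene')[:,:,::-1].copy();crop(im,180,160,260,240,7,'pics/s7c.png')
s=bot.get_obs();print(s['position'],s['contact_force'],s['qvel'])"
```

```text
[ 0.50991929 -0.2289569   0.12650281] [-3.19335663  1.29881753  9.41033133] [ 0.00181139 -0.00019611 -0.00018389 -0.00045331 -0.0011709  -0.00067423]
```

View pics/w7c.png

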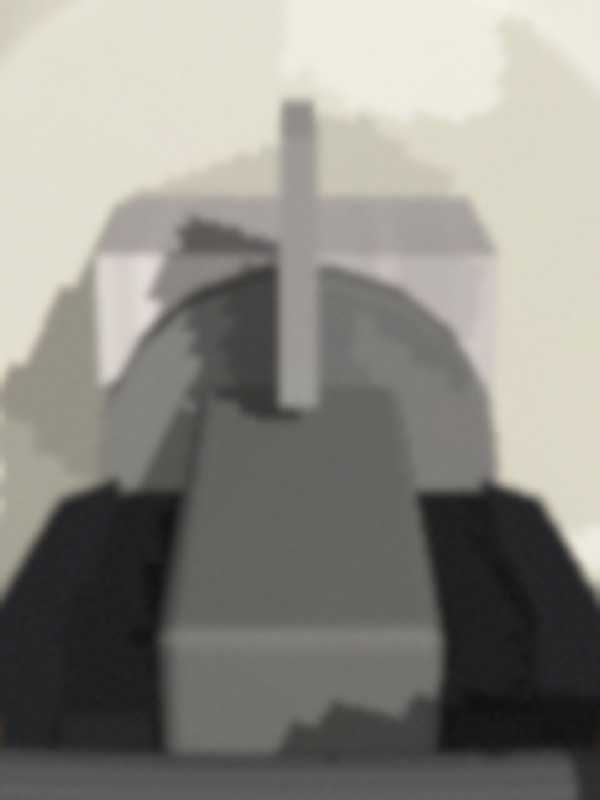

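View pics/s7c.png

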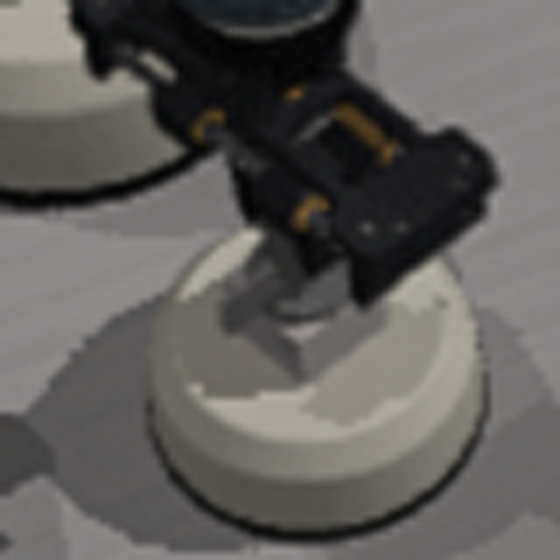

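The wrist crop shows the beater unchanged in the grip and the collar down at the boss top. One small push will confirm it is seated.

>>> play_rows:
  motion:
    - [2.0, [0, 0, 0.08], [0, 0, 0]]
    - [2.0, [0, 0, 0.15], [0, 0, 0]]
    - [2.0, [0, 0, 0.15], [0, 0, 0]]
    - [2.0, [0, 0, 0.15], [0, 0, 0]]

```text
t: 10.32
position: [0.51, -0.229, 0.1265]
ee_rot: [[-0.301, 0.954, -0.001], [0.954, 0.301, -0.0], [-0.0, -0.001, -1.0]]
contact_force: [-5.9, 3.6, 15.6]
grip_width: 0.0236
```

```bash
python3 -c "
from h import *
cams.grab_frame('wrist')
s=bot.get_obs();print(s['t'],s['position'],s['contact_force'],s['grip_width'])
print(bot.finish_job())"
```

```text
10.3667 [ 0.50995627 -0.22896596  0.12645043] [-5.52411165  2.64609881 15.3472034 ] 0.024121272487520665
the job is handed in; nothing more can be done
None
```

I lifted the beater out of the parking block and turned it about 4° to match the socket on the smallest base. I then slid it down against the spring until its collar seated, and handed the job in at 10.4 s, still gripping and pressing. The hand-in gives no verdict, so success rests on my own checks below.

- **Height:** the tool stopped at z = 0.1265 m, against about 0.1264 m worked out for fully home. A further 1.5 mm push did not lower it.
- **Push:** the downward push was about 15 N, well under the 40 N limit. Part of it is the collar resting on the boss.
- **Spring:** about halfway down the ejector's travel the force was roughly 5 N, in line with the spring's stated 3 to 9 N.
- **Grip:** the opening was 24 mm, the width of the post, at 40 N. The last wrist picture showed no slip in the fingers.
- **Bystanders:** the top picture taken on the way to the socket showed none of them moved; I took no such picture after seating.

**Disagreement:** a sideways force of about 6 N remained at the end, so the splines probably lean lightly on the slot walls. The wrist and top cameras also differed by 1–4 mm on absolute positions. I therefore aligned on where the beater and the boss sat relative to each other in the wrist picture.

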